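# Trip test of the stores bench power box

### The arm

A 7-joint arm with a two-finger parallel gripper is mounted at the origin on the work surface. World frame = base frame: x ahead of the robot, y to its left, z up, the work surface at z = 0. Lengths are in m, angles in rad, forces in N, time in s.
With the tool pointing down it reaches from about 0.425 to 0.925 m from the base axis. Payload 6.8 kg.
Tool frame: the origin (TCP) lies on the front face of the gripper's body, between the roots of the fingers; the fingertips stand 73 mm ahead of it and the grasp point (between the pads) lies 54 mm ahead of it (env.nose_length is the distance from the TCP to the fingertips, in m); z points along the fingers, y is the line along which they close (so a half turn about z gives the same grasp; the last joint's range is limited). The gripper opens to 85 mm and grips with 20 to 120 N. Pads are 22 mm wide; open, the fingers measure 114 mm over their backs; the gripper's body (76 mm by 85 mm) begins 54 mm behind the grasp point. The pads swing forward as they close: fully open they stand 13 mm farther back than shut.
Start: joints at [-1.439, 0.477, 0.022, 1.555, -0.011, 1.109, -0.083], TCP at [0.16, 0.656, 0.304] pointing down, gripper open.
Joint ranges: [-2.96, 2.96], [-0.34, 2.1], [-1.41, 1.46], [0.24, 2.44], [-1.37, 4.51], [0.17, 1.92], [-2.96, 2.96]. Speed limits (rad/s): [2.39, 2.39, 3.14, 3.14, 3.14, 3.14, 3.14].

### API

Orientations are given as a unit quaternion [w, x, y, z].
In Python, from cell import env, kin, camera, calibration, job gives the robot as it stands. The module is installed in compiled form; this text tells all that it offers. Calls block until the motion is done:
- env.reach(position, orientation): joint-space move of the TCP to a pose.
- env.movel(position, velocity=0.15, rot=None, stop_force=None): straight line of the TCP; rot=None keeps the orientation; velocity is the mean speed in m/s. With stop_force (N) it stops when the force on the tool has changed by that much, and returns True; else False.
- env.goto_joints(angles): joint-space move.
- env.grip(opening, f_grip=None): finger opening in m; f_grip is the grip in N (None keeps the last); returns when the fingers have stopped.
- env.dwell(seconds).
- kin.inverse_kinematics(position, orientation): joint angles nearest the present ones, or None.
- env.get_state(): the state.
- camera(name): name is "side" or "top"; returns (picture, depth): 400x640x3 uint8, blue, green, red; 400x640 float32, m along the optical axis (not along the pixel's ray), 0 where there is no reading.
- calibration(name): a dict with "fx", "fy", "cx", "cy" (pixels), "k1" (the pictures are not rectified: a ray, as slopes to the right and down, at radius r is drawn at 1 + k1 r^2 times it, then the intrinsics apply), "rvec" (rotation vector, rad) and "tvec" (3), from world to camera coordinates, as OpenCV has them. Camera axes: x right, y down, z forward; pixel columns grow to the right and rows downward; lengths in m; the calibration is good to about 2 mm. A picture is of the moment at which its call begins. calibration takes no time and is no camera call.
A pose or a line that the arm cannot do raises env.PlanningError and nothing moves.
- job.job_done(): hands the job in; it is judged then, once.
The state is a dict: "time": time; "qpos": joint angles; "joint_velocities": joint speeds; "joint_torque": joint torques, N m; "tcp_pos": TCP position; "orientation": TCP orientation; "force": force on the tool from outside, world axes, zero at the start; "torque": the same for the moment, N m; "opening": finger opening in m; "gripper_force": force on a finger pad.
Only numpy, scipy, OpenCV 4.12 (cv2) and the standard library are available. Lean on these libraries where they do the work, as an engineer would, in place of code of your own. Each camera call takes 0.05 s, during which the arm holds its last target. There are 200 camera calls.

### The job

Do the safety test of the power box on the stores bench: press the test button of the big breaker so that its lever drops, then lift that lever back up until it catches and stays up by itself. After that, swing the record plate on its little stand over so that it lies flat with its other face up. Be gentle with the breaker, do not strain its button or lever, and leave the small breakers' switches and everything else on the bench as they are.

Things in the scene. Friction and masses are not known exactly. Their poses are not given: they have to be found in the camera images.
- breaker: The big white residual-current breaker, 120 x 130 x 45 mm (x, y, z), on the sloping panel of the power box. Origin: centre of the breaker's underside, on the panel. x runs up the slope, y across it to the left, z square out of the panel; the breaker's face is at z = 45 mm. The lever turns about an axis along y through (0, 30, 37) mm.
- console: The power box: a grey panel 240 x 240 mm, 50 mm thick, sloping 0.5 rad, its low edge towards the robot, on a steel foot 250 x 220 mm; 168 mm high at the back. Origin at bench height under the panel centre. The big breaker sits on it, and beside it at y = -62 and -94 mm two small white breakers (85 x 28 x 30 mm).
- test_place (a point): Point on the breaker's face where the axis of the test button passes, at (0, -35, 45) mm in the breaker's frame, with the breaker's axes. The button is round, grey, 22 mm across; its top stands 9 to 14 mm proud of the face, differently each time, so its height has to be felt (or seen). It is pressed straight into the panel (along -z).
- test (a joint): Travel of the test button, m: 0 out, 0.007 fully in. A spring pushes back with 1.5 N at rest and 5 N fully in; the lever is let go somewhere in the second half of the travel. The lever also pushes the button in for a moment as it is lifted past its catch.
- lever_bar (a point): Middle of the black cross bar at the end of the breaker's lever: 12 mm thick, 36 mm long along the breaker's y, 55 mm from the lever's axis, on a stem 16 mm wide and 8 mm thick. Up, it leans up the slope and the bar is about 44 mm above the breaker's face; dropped, it leans down the slope with the bar about 34 mm above the face.
- lever (a joint): Angle of the lever, rad: about 0.06 when up and caught, 1.15 when dropped (leaning 0.71 down the slope from square to the panel), 0 at the upper stop (leaning 0.44 up the slope). A spring pulls it towards dropped. Lifting takes about 4 to 9 N at the bar; it catches only when raised to under 0.05, close to the upper stop, and otherwise falls again.
- plate_hinge (a point): Middle of the record plate's hinge axis, 50 mm above the bench, on a small stand (steel foot 170 x 70 x 8 mm, grey block 100 mm long, 30 mm wide and 45 mm high under the plate). Its y axis is the hinge axis; at the start the plate lies on its -x side, at the end on its +x side.
- plate_edge (a point): Middle of the free edge of the record plate, 72 mm from the hinge axis. The plate is bare aluminium, 66 mm long (from 6 to 72 mm out from the axis), 60 mm wide along the axis and 6 mm thick, its sides overhanging the block by 15 mm. The face that is up at the start has four small screw heads, the other a large raised round boss.
- plate (a joint): Angle of the record plate, rad: 0 flat as found, 3.14 flat turned over. Light friction; it falls to either side when let go.
- small0_tip (a point): Tip of the switch of the nearer small breaker beside the big one: to be left alone.
- small1_tip (a point): Tip of the switch of the farther small breaker: to be left alone.
- bushing_a: Steel flanged bushing standing near the plate's stand, 38 mm across, 35 mm high; origin under its centre. Bystander.
- bushing_b: Steel flanged bushing standing before the power box, 42 mm across, 28 mm high; origin under its centre. Bystander.
- race: Steel ring lying before the plate's stand, 52 mm across, 18 mm high; origin under its centre. Bystander.
- oil_can: Aluminium can, 60 mm across, 130 mm high; origin under its centre. Bystander.
- screwdriver: Screwdriver lying on the bench. Bystander.
- parts_bin: Small blue bin of steel parts, 150 x 100 x 70 mm; origin under its centre. Bystander.
- carton: Cardboard carton, 140 x 110 x 90 mm; origin under its centre. Bystander.
Not all that is in view belongs to the job. What is shaped like the part that bears plate_hinge but turquoise or yellow is not meant.

How it is judged:
On the way, in this order (a step that is already met when the one before it is completed fails the run):
1. the test button is pressed in past 3 mm (value of joint test above 0.003 m).
2. the lever has dropped (value of joint lever above 0.9 rad), for 0.1 s.
3. the lever is lifted and caught: up, with the button out again (value of joint lever below 0.2 rad and value of joint test below 0.0015 m), for 0.2 s.
4. the record plate is turned over and lies flat (value of joint plate above 3 rad), for 0.2 s.
At the end, for the whole second after the job is handed in: The lever stays up by its catch (joint lever below 0.2 rad), the test button is out (under 1.5 mm of travel), and the record plate lies turned over (over 3.0 rad), all at rest (all of step 3 and value of joint lever above -0.05 rad and value of joint plate above 3 rad and velocity of joint each of plate, lever below 0.05 rad/s); the robot touches nothing.
It fails at once if a small breaker's switch is moved (over 6 mm) (distance of any of small0_tip, small1_tip from where it was at the start of the episode above 0.006 m).
It fails at once if a bystander is shifted by more than 25 mm (distance of any of bushing_a, bushing_b, race, oil_can, screwdriver, parts_bin, carton from where it was at the start of the episode above 0.025 m).
It fails at once if the robot forces the breaker, its button or its lever (over 35 N) (contact force between any of the arm, the fingers and breaker above 35 N).
It also fails if it takes over 64 s, if anything falls off the work surface, if the arm or the gripper's body presses on something with over 40 N, if the wrist force passes 120 N, or if a joint passes its speed limit or range.

## Working session

There is one attempt and no reset: what is moved stays moved. The work goes in short steps, each a Python script; the robot and the scene stay as the last script left them, time stands still between calls to the robot, and variables do not carry over. Pictures are saved under pics/ and viewed, at most 10 in all, crops included, and the job is handed in when it is done.

```bash
mkdir -p pics; cat > h.py <<'E'
import numpy as np, cv2
from cell import env, kin, camera, calibration, job
from scipy.spatial.transform import Rotation as R
def cal(n):
    c=calibration(n); Rm=cv2.Rodrigues(np.array(c["rvec"],float))[0]; return c,Rm,np.array(c["tvec"],float).ravel()
def ray(n,u,v):
    c,Rm,t=cal(n); K=np.array([[c["fx"],0,c["cx"]],[0,c["fy"],c["cy"]],[0,0,1]])
    p=cv2.undistortPoints(np.array([[[u,v]]],float),K,np.array([c["k1"],0,0,0.]))[0,0]
    return -Rm.T@t, Rm.T@np.array([p[0],p[1],1.])
def atz(n,u,v,z):
    o,d=ray(n,u,v); return o+d*(z-o[2])/d[2]
def cloud(n,dep):
    c,Rm,t=cal(n); K=np.array([[c["fx"],0,c["cx"]],[0,c["fy"],c["cy"]],[0,0,1]])
    vv,uu=np.mgrid[:dep.shape[0],:dep.shape[1]]
    p=cv2.undistortPoints(np.stack([uu.ravel(),vv.ravel()],1).astype(float)[:,None],K,np.array([c["k1"],0,0,0.]))[:,0]
    P=np.c_[p,np.ones(len(p))]*dep.reshape(-1,1)
    W=(P-t)@Rm; W[dep.ravel()==0]=np.nan
    return W.reshape(*dep.shape,3)
def proj(n,P):
    c,Rm,t=cal(n);K=np.array([[c["fx"],0,c["cx"]],[0,c["fy"],c["cy"]],[0,0,1]])
    return cv2.projectPoints(np.atleast_2d(P).astype(float),Rm,t,K,np.array([c["k1"],0,0,0.]))[0][:,0] if False else cv2.projectPoints(np.atleast_2d(P).astype(float),cv2.Rodrigues(Rm)[0],t,K,np.array([c["k1"],0,0,0.]))[0][:,0]
def quat(x,y,z):
    q=R.from_matrix(np.c_[x,y,z]).as_quat(); return [q[3],q[0],q[1],q[2]]
E
python3 - <<'E'
from h import *
for n in("top","side"):
    im,d=camera(n); cv2.imwrite(f"pics/{n}0.png",im); np.save(f"pics/{n}0.npy",d)
    o,_=ray(n,320,200); print(n,o,ray(n,320,200)[1],(d==0).mean())
s=env.get_state(); print(s["time"],s["tcp_pos"],s["orientation"],s["opening"])
E
```

```text
top [0.41911561 0.0040568  1.28353676] [ 0.07723365 -0.01676813 -0.99694203] 0.00404296875
side [-0.43079065  0.97881061  1.08099455] [ 0.5777858  -0.59515439 -0.55859796] 0.005734375
0.1 [0.1601952  0.65528413 0.30302472] [-4.30890915e-05  1.19593359e-01  9.92822616e-01 -8.24353034e-04] 0.08542737402795113
```

View pics/top0.png

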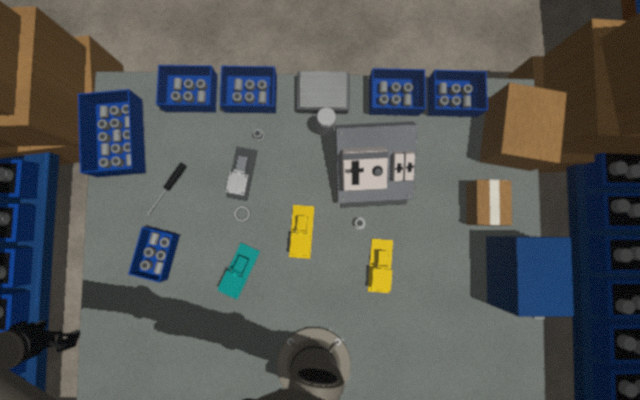

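View pics/side0.png

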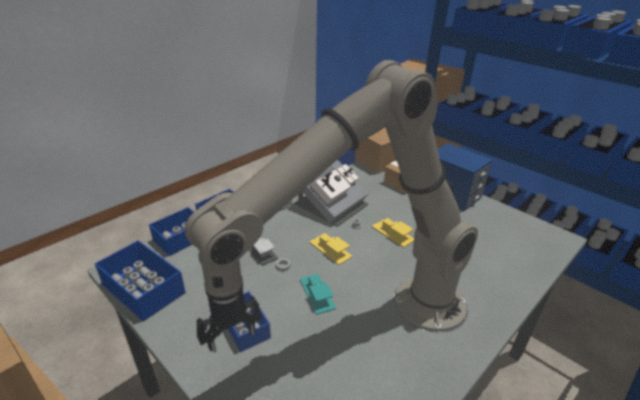

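Stand candidates in the top view are grey (240,173), turquoise (239,270), yellow (301,232) and yellow (380,266). The job wants the grey/aluminium one. The breaker is at (365,170), with its lever at (354,172) and test button at (377,171); the small breakers are at (398,168) and (409,167). I'll check these in a close crop.

```bash
python3 - <<'E'
from h import *
im=cv2.imread("pics/top0.png"); d=np.load("pics/top0.npy")
a=cv2.resize(im[140:210,205:275],None,fx=5.7,fy=5.7,interpolation=cv2.INTER_CUBIC)
b=cv2.resize(im[115:210,325:420],None,fx=4.2,fy=4.2,interpolation=cv2.INTER_CUBIC)
cv2.imwrite("pics/crop0.png",np.hstack([a[:399],b[:399]]))
W=cloud("top",d)
# panel / breaker face planes
w=W[128:205,335:418].reshape(-1,3)
w=w[np.isfinite(w).all(1)]
z=W[:,:,2]
np.set_printoptions(precision=0,suppress=True,linewidth=220)
print("stand z mm rows148-202 step3, cols222-260 step3");print(z[146:202:3,222:262:3]*1000)
print("breaker rows 120..206 step4, cols 334..420 step4");print(z[120:208:4,334:420:4]*1000)
E
```

```text
stand z mm rows148-202 step3, cols222-260 step3
[[ 1.  0. -4.  0. -1.  5. -1. -3. -3. -1.  4. -1.  0.  6.]
 [-1.  1.  1. -6.  3.  6. 10.  6.  7.  8.  7.  0.  1.  0.]
 [-2.  1. -2. -3. -1.  7.  5.  9. 13.  8.  8.  8. -3. -2.]
 [ 2. -2. -2.  2.  8.  9.  4.  9.  4.  7.  6.  9. -1.  2.]
 [-4.  1.  0. -3.  9.  2. 46. 46. 44.  6.  5.  6. -2. -2.]
 [-0. -3.  1. -2.  9. 46. 41. 45. 42. 10. 12.  1. -2. -4.]
 [ 1. -5. -2.  1.  5. 45. 46. 46. 33. 10.  7. -3.  2. -3.]
 [-4.  2. -3.  2.  8. 46. 43. 43. 23. 10.  6. -2.  2. -3.]
 [-0. -0. -5.  4. 52. 55. 49. 41. 15.  5.  7. -3.  2. -2.]
 [ 2.  1. -2. 51. 52. 52. 52. 52.  4.  5.  7.  1. -0.  0.]
 [-5.  2. 54. 49. 49. 52. 53. 50. 53.  4.  4.  1. -2. -2.]
 [-1. -1. 53. 54. 50. 56. 50. 50. 54.  7.  2.  2. -1. -4.]
 [ 0. -2. 49. 54. 48. 50. 50. 55. 53.  5. -0. -3.  4. -3.]
 [-1.  0. 50. 58. 52. 52. 53. 53. 12. 10.  1.  2. -2. -4.]
 [-2.  3. 50. 54. 50. 51. 50. 54. 10.  1. -5. -1.  2. -2.]
 [-0. 50. 49. 52. 53. 53. 54. 53.  7. -4.  3. -2. -4.  7.]
 [-4.  2. 12.  5.  8.  5. 54. 53.  7. -4. -3.  2. -0. -0.]
 [ 2.  1.  2.  6.  8.  6.  7.  7.  8. -3. -6.  1.
[... 1905 characters left out ...]
  82.  84.  81.  -5.]
 [ -2.  83.  89. 130. 128. 130. 127. 129. 124. 131. 131. 130. 131. 129.  78.  76.  81.  78.  78.  75.  -4.   2.]
 [ -0.  76.  79. 123. 125. 127. 121. 124. 123. 121. 123. 122. 123. 116.  68.  67.  73.  69.  70.  69.  -3.  -1.]
 [ -0.  68.  67.  69.  66.  69.  68.  70.  67.  66.  66.  69.  68.  67.  65.  64.  66.  62.  63.  60.  -2.  -1.]
 [  4.  59.  67.  59.  66.  62.  60.  56.  62.  59.  64.  62.  56.  59.  58.  58.  60.  57.  56.  61.  -2.   2.]
 [  1.  59.  62.  61.  59.  53.  60.  52.  59.  59.  56.  55.  50.  54.   5.   8.  10.   5.   6.  -2.  -5.   0.]
 [ -3.  -0.   6.   6.   6.   9.   8.   4.  14.   9.  11.   7.   9.   8.   8.   2.   1.   5.  -0.   1.  -1.  -1.]]
```

View pics/crop0.png

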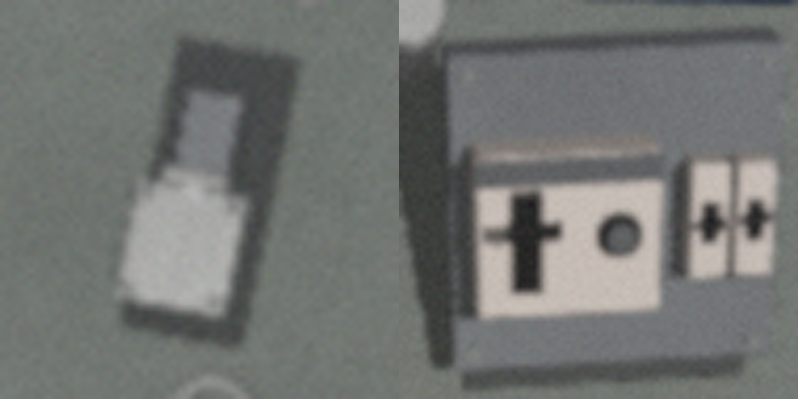

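The crop confirms the grey stand at (240,173), with the plate screws-up at (237,184) and the bare block at (243,163). It also shows the big breaker with its lever bar at (355,170) and button at (377,171). Next I'll measure both poses.

```bash
cat > meas.py <<'E'
from h import *
im=cv2.imread("pics/top0.png"); d=np.load("pics/top0.npy"); W=cloud("top",d); I=im.astype(int)
def rect_on(mask,o,ex,ey,n):
    cs,_=cv2.findContours(mask.astype(np.uint8),cv2.RETR_EXTERNAL,cv2.CHAIN_APPROX_NONE)
    c=max(cs,key=cv2.contourArea)[:,0]
    P=[]
    for u,v in c:
        a,b=ray("top",u,v); p=a+b*(n@(o-a))/(n@b); P.append([(p-o)@ex,(p-o)@ey])
    r=cv2.minAreaRect((np.array(P)*1000).astype(np.float32)); return r
# breaker face
white=(I.min(2)>150); m=np.zeros(white.shape,bool); m[150:195,340:386]=white[150:195,340:386]
m=cv2.morphologyEx(m.astype(np.uint8),cv2.MORPH_CLOSE,np.ones((17,17))) if 0 else m.astype(np.uint8)
me=cv2.erode(m,np.ones((3,3)))>0
P=W[me]; P=P[np.isfinite(P).all(1)]
A=np.c_[P[:,:2],np.ones(len(P))]; keep=np.ones(len(P),bool)
for _ in range(4):
    k,*_r=np.linalg.lstsq(A[keep],P[keep,2],rcond=None); keep=abs(P[:,2]-A@k)<.008
n=np.array([-k[0],-k[1],1]); n/=np.linalg.norm(n); print("face normal",n,"tilt",np.arccos(n[2]),"n pts",keep.sum())
o=P[keep].mean(0); yaw=np.arctan2(-n[1],-n[0]); print("yaw from normal",yaw)
ex=np.array([np.cos(yaw)*np.cos(.5),np.sin(yaw)*np.cos(.5),np.sin(.5)]); ey=np.array([-np.sin(yaw),np.cos(yaw),0])
r=rect_on(m,o,ex,ey,n); print("face rect",r,"(120x130 less ~3px edges)")
E
python3 meas.py; python3 - <<'E'
from h import *
im=cv2.imread("pics/top0.png").astype(int)
np.set_printoptions(linewidth=250)
print(im.min(2)[150:200:2,338:396:2]); print(im.min(2)[150:202:2,222:264:2])
E
```

```text
face normal [-0.47717549 -0.03184934  0.8782307 ] tilt 0.49864641163584367 n pts 622
yaw from normal 0.06664668740159316
face rect ((4.68572998046875, 7.364719390869141), (94.79348754882812, 122.04744720458984), 0.2907656729221344) (120x130 less ~3px edges)
[[109  91  92 119 116 116 118 116 116 117 119 121 118 120 126 131 132 131 127 129 123 126 123 127 128 113 115 110 112]
 [101  72  84 119 128 135 142 143 136 136 129 125 126 119 120 123 122 122 122 123 113 114 111  99 105 105 118 104 104]
 [ 77  61  83 103 104 103 102 103 102  99  99  97  98  94  95  94  95  95  93  98  94  97  94  93  94 106 102  75 111]
 [ 64  69  79  92  94  90  95  98  95  93  98  94  94  96  94  95  93  97  94  95  98  95  98  99 100 107  78  66 114]
 [ 68  63  79  97  91 101 102 102 108 103 114 116 118 124 128 129 134 138 143 146 140 150 157 159 156 122  79  64 117]
 [ 67  64  86 147 163 162 161 129 122 108 124 173 176 177 177 179 180 178 182 179 183 182 184 182 177 131  79  68 119]
 [ 70  58  91 170 179 183 166  78  53  50  92 174 181 183 179 180 182 182 179 180 181 182 184 183 173 131  78  66 116]
 [ 73  63
[... 3696 characters left out ...]
09]
 [112 107 134 170 173 170 172 168 166 173 171 172 109  72  93 114 114 108 116 112 107]
 [114 104 141 167 176 171 170 169 171 169 172 163  86  71 100 110 111 114 112 113 113]
 [114 114 132 154 173 170 172 171 172 178 172 163  80  73 105 115 113 112 114 113 110]
 [114 112 114 124 154 162 167 173 173 165 145 128  74  80 110 111 114 115 114 112 109]
 [113 114  88  69  78  82 100 119 127 139 145 109  69  80 108 111 113 113 111 109 114]
 [113 111  93  78  70  74  71  74  71  78  84  79  75  92 112 111 112 113 115 112 114]
 [110 110 106 105 103  94  79  83  72  69  76  74  71 101 112 116 112 110 114 115 115]
 [112 113 116 113 111 113 109 112 104 101  98  82  89 112 116 110 109 111 112 113 118]]
```

```bash
cat > meas2.py <<'E'
exec(open("meas.py").read())
np.set_printoptions(precision=4,suppress=True)
H=(W-o)@n
def slab(h,lo,hi,r0,r1,c0,c1):
    m=np.zeros(H.shape,np.uint8); s=(slice(r0,r1),slice(c0,c1)); m[s]=((H[s]-h)>lo)&((H[s]-h)<hi); return m
K=np.ones((3,3),np.uint8)
mf=slab(0,-.012,.08,140,198,338,392); mf=cv2.morphologyEx(mf,cv2.MORPH_OPEN,K)
rf=rect_on(mf,o,ex,ey,n); print("face depth rect",rf)
mp=slab(-.045,-.012,.012,115,208,330,420); mp|=slab(0,-.03,.08,125,200,338,416)
mp=cv2.morphologyEx(cv2.morphologyEx(mp,cv2.MORPH_CLOSE,K),cv2.MORPH_OPEN,K)
rp=rect_on(mp,o-.045*n,ex,ey,n); print("panel rect",rp)
# button
g=(I.min(2)<135); bm=np.zeros(g.shape,np.uint8); bm[163:178,370:384]=g[163:178,370:384]
gm=np.zeros(g.shape,bool); gm[170:174,376:379]=1
print("button h", np.median(H[168:174,375:380]),np.round(H[164:178,370:384]*1000))
# lever bar: dark pixels, in rows 168-173, cols 344-366
print("bar h",np.round(H[164:178,342:370]*1000))
# plate
m=np.zeros(d.shape,np.uint8); z=W[:,:,2]; m[140:205,215:265]=(z[140:205,215:265]>.03); 
m2=np.zeros_like(m); m2[140:205,215:265]=((I.min(2)>134)&(z>.03))[140:205,215:265]; m2=cv2.morphologyEx(m2,cv2.MORPH_OPEN,K)
X,Y,Z=np.eye(3); 
for nm,mm,h in(("plate",m2,.052),("plate+block",m,.048)):
    r=rect_on(mm,np.array([0,0,h]),X,Y,Z); print(nm,r,cv2.boxPoints(r))
mb=np.zeros_like(m); mb[140:171,225:255]=((z>.03)&(I.min(2)<=130))[140:171,225:255]; mb=cv2.morphologyEx(mb,cv2.MORPH_OPEN,K)
r=rect_on(mb,np.array([0,0,.045]),X,Y,Z); print("block",r,cv2.boxPoints(r))
P=W[(m2>0)]; print("plate z",np.nanmedian(P[:,2]))
E
python3 meas2.py
```

```text
face normal [-0.47717549 -0.03184934  0.8782307 ] tilt 0.49864641163584367 n pts 622
yaw from normal 0.06664668740159316
face rect ((4.68572998046875, 7.364719390869141), (94.79348754882812, 122.04744720458984), 0.2907656729221344) (120x130 less ~3px edges)
face depth rect ((17.256752014160156, 6.138370513916016), (128.98617553710938, 122.42564392089844), 88.98542785644531)
panel rect ((17.541481018066406, -33.43799591064453), (240.4097900390625, 241.78070068359375), 89.92729949951172)
button h 0.012337766614496731 [[ 1. -1.  0. -0.  3.  2.  7.  2. -2. -2.  0. -1. -1.  0.]
 [ 0.  2.  2. -1. -1.  1. -0.  2. -4. -1. -5.  2.  3. -2.]
 [-3.  1.  1.  0.  0.  5.  2. -1.  1.  2.  4.  0.  2. -3.]
 [-1.  0. -1.  4.  4.  3.  1.  1. -0.  2.  1. -1. -2. -2.]
 [-0. -2. -4.  2.  2.  4.  8.  5. 11.  8.  1.  3. -1.  0.]
 [ 2. -4.  6.  2.  5.  3. 15. 13. 12. 13. 16.  1.  2. -0.]
 [ 0.  1.  2. -2.  8. 14. 10. 11. 17. 16. 12. 11.  3.  2.]
 [-3. -1.  3.  5.  5. 11. 13. 13. 12. 11. 12. 11.  2. -3.]
 [ 0. -1.  3. -0. 10. 15. 11. 14. 13. 12. 10. 13.  2. nan]
 [-1.  6. -1.  4. -1. 15. 10. 15. 14. 11. 13. 13
[... 2184 characters left out ...]
.  -6.  -2.   2.   1.   1.
   -3.  -6.   1.  -1.   4.   0.   1.  -2.   1.  -4.  -1.  -0.  -4.  -2.]]
plate ((570.070068359375, 246.08438110351562), (59.10215377807617, 74.77157592773438), 79.359375) [[527.8706 223.9447]
 [601.3564 210.1382]
 [612.2695 268.2241]
 [538.7837 282.0305]]
plate+block ((592.49853515625, 243.2078399658203), (60.75956726074219, 120.58847045898438), 80.56341552734375) [[528.0392 223.1248]
 [646.9959 203.3536]
 [656.9578 263.2909]
 [538.0012 283.0621]]
block ((630.0479125976562, 234.6883544921875), (31.789337158203125, 44.63646697998047), 80.40106964111328) [[605.3917 222.7378]
 [649.4032 215.2946]
 [654.7041 246.6389]
 [610.6926 254.0821]]
plate z 0.051972949014265066
```

```bash
cat >> h.py <<'E'
E
cat > fr.py <<'E'
from h import *
import io,contextlib
with contextlib.redirect_stdout(io.StringIO()): exec(open("meas.py").read())
ez=n; ex=ex-ez*(ex@ez); ex/=np.linalg.norm(ex); ey=np.cross(ez,ex)
O=o+.0174*ex+.0063*ey-.045*ez
B=lambda x,y,z: O+(x*ex+y*ey+z*ez)/1000   # breaker frame, mm
L=env.nose_length
np.savez("fr.npz",ex=ex,ey=ey,ez=ez,O=O)
E
python3 - <<'E'
from fr import *
np.set_printoptions(precision=3,suppress=True)
print("O",O,"console z check: panel centre",B(0,0,0),"expect z",.168-.12*np.sin(.5),"nose",L)
print("proj button",proj("top",B(0,-35,57.3)),"seen ~(378,171.6); bar",proj("top",B(20.4,30,94)),"seen (357,169.7); bar side view",proj("side",B(20.4,30,94)))
print("small0",B(0,-102,50))
for nm,y in(("+x",ex),("-x",-ex),("+y",ey),("-y",-ey)):
    q=quat(np.cross(y,-ez),y,-ez)
    for t in (B(0,-35,57),B(-60,30,70)): print(nm,[None if (s:=kin.inverse_kinematics(t+ez*(L+h),q)) is None else np.round(s,2) for h in(0,.1)])
E
```

```text
O [ 0.617 -0.144  0.11 ] console z check: panel centre [ 0.617 -0.144  0.11 ] expect z 0.11046893536749565 nose 0.0726
proj button [[377.661 170.919]] seen ~(378,171.6); bar [[356.878 169.737]] seen (357,169.7); bar side view [[328.301 173.744]]
small0 [ 0.6   -0.247  0.154]
+x [array([-0.08,  0.32,  0.43,  2.14, -0.96,  0.38,  1.22]), array([-0.47,  0.11,  0.87,  2.17, -0.62,  0.52,  0.93])]
+x [array([-0.2 ,  0.23,  0.43,  2.33, -1.1 ,  0.25,  1.29]), array([-0.59, -0.09,  0.79,  2.34, -0.17,  0.39,  0.42])]
-x [array([ 1.03,  0.45, -0.9 ,  2.08,  0.61,  0.34,  2.94]), array([-0.81,  0.26,  1.34,  2.18, -0.92,  0.65, -1.93])]
-x [array([-0.54,  0.3 ,  0.85,  2.35, -1.32,  0.37, -1.63]), array([ 0.6 ,  0.  , -0.39,  2.28, -0.35,  0.39, -2.56])]
+y [array([ 0.61,  0.33, -0.38,  2.1 , -0.15,  0.26,  2.05]), array([ 0.68,  0.13, -0.38,  2.11, -0.29,  0.47,  2.17])]
+y [array([ 0.87,  0.31, -0.78,  2.27,  0.56,  0.19,  1.28]), array([-0.59, -0.09,  0.79,  2.34, -0.17,  0.39,  1.99])]
-y [array([-0.24,  0.35,  0.64,  2.15, -1.1 ,  0.44, -0.23]), array([-0.47,  0.11,  0.87,  2.17, -0.62,  0.52, -0.65])]
-y [array([-0.37,  0.25,  0.64,  2.34, -1.22,  0.3 , -0.16]), array([-0.82, -0.15,  0.99,  2.35,  0.  ,  0.39, -1.31])]
```

```bash
python3 - <<'E'
from fr import *
np.set_printoptions(precision=3,suppress=True)
q=quat(np.cross(ex,-ez),ex,-ez)
T=lambda x,y,z: B(x,y,z)+ez*L
env.reach(T(0,-35,57+70),q); env.grip(0.0,20)
s=env.get_state(); print(s["time"],s["tcp_pos"]-T(0,-35,127),s["force"],s["opening"],s["qpos"])
print(env.movel(T(0,-35,63),.1)); s=env.get_state(); f0=s["force"]; print(f0)
r=env.movel(T(0,-35,47),.012,stop_force=7)
s=env.get_state(); print(r,s["time"],"tip z",(s["tcp_pos"]-ez*L-O)@ez,"f",(s["force"]-f0)@ez,s["force"]-f0)
env.movel(T(0,-35,120),.12)
im,d=camera("top"); cv2.imwrite("pics/top1.png",im); np.save("pics/top1.npy",d)
W=cloud("top",d); H=((W-O)@ez)*1000; Xb=((W-O)@ex)*1000; Yb=((W-O)@ey)*1000
k=(abs(Yb-30)<20)&(abs(Xb)<60)&(H>65)&(H<105)
print("bar pts x,y,z",k.sum(),np.median(Xb[k]),np.median(Yb[k]),np.median(H[k]),env.get_state()["time"])
E
```

```text
4.1 [ 0. -0.  0.] [-0.253 -0.496  0.35 ] 0.00010107235760830711 [-0.267  0.177  0.649  2.162 -0.713  0.471  1.   ]
False
[-0.537 -0.576 -0.221]
True 5.8583 tip z 0.050819329628703676 f 6.318426746855799 [-1.55   1.25   6.398]
bar pts x,y,z 83 -33.87889299835499 29.993971924956124 80.10954788677319 6.6333
```

```bash
python3 - <<'E'
from fr import *
np.set_printoptions(precision=3,suppress=True)
q=quat(np.cross(ex,-ez),ex,-ez)
T=lambda x,y,z: B(x,y,z)+ez*L
def st():
    s=env.get_state(); p=s["tcp_pos"]-ez*L-O; return np.array([p@ex,p@ey,p@ez])*1000, np.array([s["force"]@ex,s["force"]@ey,s["force"]@ez]), s["time"]
env.movel(T(-72,30,120),.2); env.movel(T(-72,30,72),.12); p,f0,t=st(); print(p,f0,t)
r=env.movel(T(-40,30,72),.025,stop_force=2.5); p,f,t=st(); print("contact",r,p,f-f0,t)
if not r: raise SystemExit
dx=p[0]+55*np.sin(.71)
for th in (-.45,-.2,.05,.25):
    r=env.movel(T(55*np.sin(th)+dx,30,30+55*np.cos(th)),.03,stop_force=18); p,f,t=st(); print(th,r,p,f-f0,t)
    if r: break
else:
    r=env.movel(T(55*np.sin(.44)+dx+8,30,30+55*np.cos(.44)),.012,stop_force=12); p,f,t=st(); print("end",r,p,f-f0,t)
    print("theta est",np.arcsin((p[0]-dx)/55))
E
```

```text
[-71.28   28.769  71.897] [ 0.149 -0.252 -0.31 ] 7.8167
contact True [-54.151  30.194  71.814] [-0.039  0.756  0.785] 8.6083
-0.45 False [-44.011  30.281  79.478] [-5.311  0.287  3.764] 9.2333
-0.2 True [-37.406  30.226  83.167] [-4.274 -0.367  2.784] 9.6417
```

```bash
python3 - <<'E'
from fr import *
np.set_printoptions(precision=3,suppress=True)
s=env.get_state(); print(s["time"],[s["force"]@a for a in(ex,ey,ez)],s["torque"])
o=[]
for nm in("top","side"):
    im,d=camera(nm); cv2.imwrite(f"pics/{nm}2.png",im); c=proj(nm,B(0,30,80))[0].astype(int); print(nm,c)
    o.append(cv2.resize(im[c[1]-40:c[1]+40,c[0]-40:c[0]+40],(400,400),interpolation=cv2.INTER_CUBIC))
cv2.imwrite("pics/crop2.png",np.hstack(o))
E
```

```text
9.6417 [np.float64(-4.125149895297457), np.float64(-0.619298656478285), np.float64(2.4746027206138614)] [-0.203  1.214  0.024]
top [356 174]
side [330 179]
```

View pics/crop2.png

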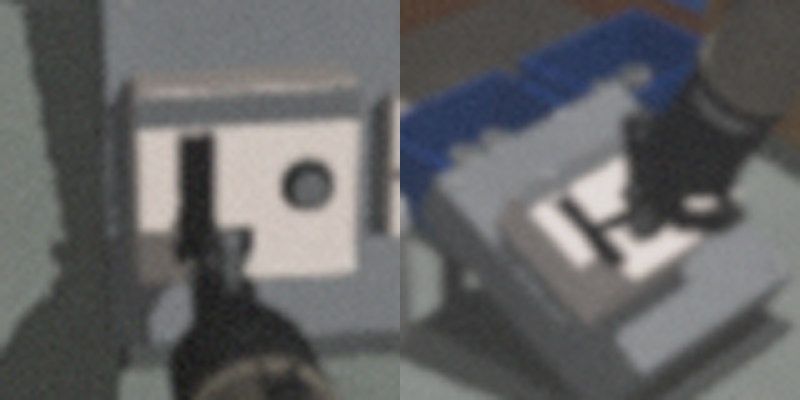

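```bash
cat > lift.py <<'E'
from fr import *
np.set_printoptions(precision=2,suppress=True)
T=lambda x,y,z: B(x,y,z)+ez*L
def st():
    s=env.get_state(); p=s["tcp_pos"]-ez*L-O; return np.array([p@ex,p@ey,p@ez])*1000, np.array([s["force"]@ex,s["force"]@ey,s["force"]@ez]), s["time"]
dx=-18.5
E
python3 - <<'E'
from lift import *
k=0; p,f,t=st(); print(p,f,t)
for x in np.arange(-34,-4,5.0):
    th=np.arcsin((x-dx)/55)
    for _ in range(3):
        r=env.movel(T(x,30,30.5+55*np.cos(th)),.025,stop_force=14); p,f,t=st(); print(round(x),r,p,f,round(t,2))
        if not r: break
    if r: break
E
```

```text
[-37.93  30.24  82.91] [-2.76  0.67  2.3 ] 9.7417
-34 False [-36.13  30.11  83.38] [-6.19  0.17 10.44] 10.01
-29 False [-31.71  29.98  84.89] [-10.24   1.31  19.6 ] 10.37
-24 True [-29.65  29.93  85.93] [-6.24 -0.08 10.33] 10.62
-24 True [-30.04  29.87  85.79] [-6.13  1.39  9.32] 10.85
-24 True [-30.06  29.8   85.71] [-5.71  0.16  9.37] 11.09
```

The reaction points out of the panel, so the tapered fingertip is riding onto the bar. I'll back off, straddle the bar with the fingers part open, and push with the flat pad, set deeper.

```bash
python3 - <<'E'
from lift import *
env.movel(T(-60,30,88),.06); env.movel(T(-60,30,125),.15); 
env.grip(.046,20); s=env.get_state(); print("opening",s["opening"])
env.movel(T(-24.5,30,125),.15)
im,d=camera("top"); W=cloud("top",d); H=((W-O)@ez)*1000; Xb=((W-O)@ex)*1000; Yb=((W-O)@ey)*1000
k=(abs(Yb-30)<20)&(abs(Xb)<60)&(H>65)&(H<100)
print("bar",k.sum(),np.median(Xb[k]),np.median(Yb[k]),np.median(H[k]))
r=env.movel(T(-24.5,30,60),.05,stop_force=5); p,f0,t=st(); print("down",r,p,f0,t)
if r: raise SystemExit
env.dwell(.2); p,f0,t=st(); print("settled",p,f0,t)
r=env.movel(T(-8,30,60),.02,stop_force=3); p,f,t=st(); print("contact",r,p,f-f0,t)
E
```

```text
opening 0.04639020565626551
bar 40 -34.72140185085472 36.843089748207646 80.45113239713874
down False [-24.39  29.96  60.22] [-0.08 -0.52  0.31] 14.5333
settled [-24.37  30.04  60.16] [-0.03  0.41 -0.02] 14.7333
contact True [-17.65  30.14  59.79] [-0.91  0.29 -0.03] 15.2333
```

```bash
python3 - <<'E'
from lift import *
dx=18.0; _,f0,_=st()
for th in (-.5,-.3,-.1,.1,.25):
    r=env.movel(T(55*np.sin(th)+dx,30,18.5+55*np.cos(th)),.03,stop_force=12); p,f,t=st(); print(th,r,p,f,round(t,2))
    if r or np.linalg.norm(f)>22: break
E
```

```text
-0.5 False [-9.23 30.24 66.93] [-4.19  0.05  2.88] 15.78
-0.3 False [ 1.45 30.05 71.15] [-3.55 -0.59  2.2 ] 16.3
-0.1 False [12.62 30.01 73.2 ] [-4.05 -0.67  0.94] 16.82
0.1 False [23.97 30.   73.21] [-3.07 -0.7   1.13] 17.33
0.25 False [30.21 29.96 71.7 ] [-6.34  0.45  6.85] 17.76
```

```bash
python3 - <<'E'
from lift import *
for x,z in ((34,73),(37,73),(40,73),(43,73),(46,73),(49,73),(52,73)):
    r=env.movel(T(x,30,z),.015,stop_force=9); p,f,t=st(); print(x,r,p,f,round(t,2))
    if r or np.linalg.norm(f)>20: break
E
```

```text
34 True [29.67 30.17 72.07] [-3.52 -0.46  4.34] 17.98
```

```bash
python3 - <<'E'
from lift import *
env.dwell(.2); print(st())
env.movel(T(30,30,76),.02,stop_force=12); env.dwell(.1); print("raised",*st())
for x in (32,34,36,38,40,42,44,46):
    r=env.movel(T(x,30,76),.012,stop_force=12); p,f,t=st(); print(x,r,p,f,round(t,2))
    if r or np.linalg.norm(f)>20: break
im,d=camera("side"); c=proj("side",B(0,30,80))[0].astype(int)
a=cv2.resize(im[c[1]-40:c[1]+40,c[0]-40:c[0]+40],(400,400),interpolation=cv2.INTER_CUBIC)
im,d=camera("top"); c=proj("top",B(0,30,80))[0].astype(int)
cv2.imwrite("pics/crop3.png",np.hstack([a,cv2.resize(im[c[1]-40:c[1]+40,c[0]-40:c[0]+40],(400,400),interpolation=cv2.INTER_CUBIC)]))
E
```

```text
(array([28.29, 30.2 , 71.82]), array([-3.17,  0.03,  3.22]), 18.1833)
raised [28.98 30.32 75.85] [-6.   -0.04  0.63] 18.65
32 False [30.53 30.32 75.74] [-6.73 -0.83  0.87] 18.97
34 False [32.81 30.36 75.63] [-6.87 -0.49 -2.88] 19.28
36 False [35.41 30.3  75.81] [-5.67  0.46 -2.13] 19.6
38 False [39.1  29.99 76.26] [-3.66  0.52 -0.84] 19.92
40 False [40.38 29.95 76.13] [-3.06  0.87  0.35] 20.23
42 False [41.75 29.94 75.95] [-4.79  0.53  0.14] 20.55
44 False [42.13 29.9  75.78] [-9.61  0.74  1.73] 20.87
46 False [42.5  29.83 75.61] [-11.54  -0.07   4.46] 21.18
```

View pics/crop3.png

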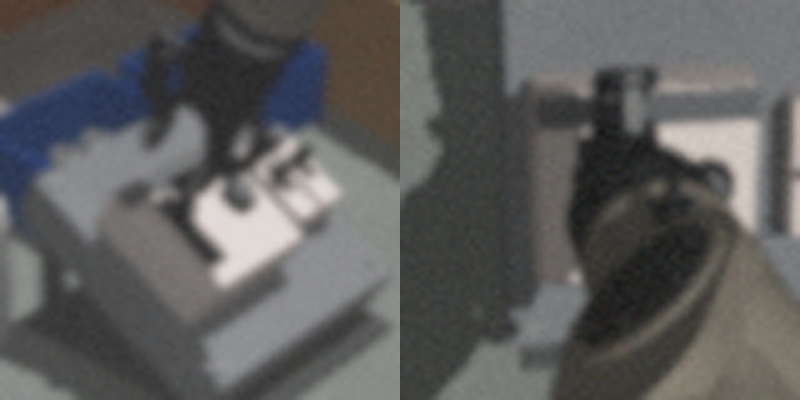

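Motion has stopped at the upper stop (bar x about 24 mm, 12 N). I'll release gently and check that the lever stays caught.

```bash
python3 - <<'E'
from lift import *
env.movel(T(36,30,76),.04); print(st()); env.movel(T(34,30,140),.1); env.movel(T(-110,30,180),.25); print(st())
im,d=camera("top"); cv2.imwrite("pics/top4.png",im); W=cloud("top",d); H=((W-O)@ez)*1000; Xb=((W-O)@ex)*1000; Yb=((W-O)@ey)*1000
k=(abs(Yb-30)<20)&(abs(Xb)<60)&(H>65)&(H<105); print("bar",k.sum(),np.median(Xb[k]),np.median(Yb[k]),np.median(H[k]))
k=(abs(Yb+35)<7)&(abs(Xb)<7); print("button",np.nanmedian(H[k])-45)
E
```

```text
(array([37.62, 29.8 , 76.36]), array([0.88, 0.29, 0.22]), 21.6833)
(array([-108.5 ,   29.65,  180.05]), array([ 0.37,  0.86, -0.13]), 23.225)
bar 56 20.31650725085042 30.517877968840942 92.7292372396679
button 13.137615196857908
```

Lever is caught and the button is out. Next is the plate, starting with reachability and bystander clearance.

```bash
cat > pl.py <<'E'
from h import *
np.set_printoptions(precision=3,suppress=True)
a=-np.deg2rad(9.45); xs=np.array([np.cos(a),np.sin(a),0]); ys=np.array([-np.sin(a),np.cos(a),0]); zs=np.array([0,0,1.])
Hg=np.array([.6033,.2414,.05]); r=.058
def P(phi,h=.047,rr=r): return Hg+rr*(-np.cos(phi)*xs+np.sin(phi)*zs)+h*zs
def Q(s): return quat(np.cross(s*ys,-zs),s*ys,-zs)
E
python3 - <<'E'
from pl import *
for nm,u,v,h in(("bushA",258,133,.03),("race",241,213,.018)):
    p=atz("top",u,v,h); print(nm,p,"stand frame",(p-Hg)@xs,(p-Hg)@ys)
for s in(1,-1): print(s,[None if (j:=kin.inverse_kinematics(P(f),Q(s))) is None else np.round(j,2) for f in(0,1.57,3.14)])
s=env.get_state(); print(s["qpos"],s["tcp_pos"],s["time"])
E
```

```text
bushA [0.731 0.186 0.03 ] stand frame 0.1353141784677571 -0.03377880713610711
race [0.472 0.235 0.018] stand frame -0.12816999925889025 -0.027325773316155214
1 [array([-0.86,  0.66,  0.44,  1.9 , -0.43,  0.67,  1.25]), array([-0.83,  0.65,  0.5 ,  1.76, -0.4 ,  0.83,  1.27]), array([-0.74,  0.79,  0.47,  1.65, -0.46,  0.81,  1.34])]
-1 [array([-0.72,  0.63,  0.25,  1.89, -0.25,  0.65, -2.05]), array([-0.69,  0.62,  0.3 ,  1.75, -0.24,  0.81, -2.01]), array([-0.75,  0.8 ,  0.48,  1.65, -0.48,  0.81, -1.79])]
[-0.56  -0.173  0.763  2.414 -0.047  0.412  0.321] [ 0.4   -0.129  0.28 ] 23.275
```

```bash
python3 - <<'E'
from pl import *
def pr(t): s=env.get_state(); print(t,round(s["time"],2),s["tcp_pos"],s["force"],round(s["opening"],4))
env.movel(env.get_state()["tcp_pos"]+np.array([0,0,.05]),.2)
env.reach(P(0,.18),Q(1)); env.grip(.085,20); pr("above")
r_=env.movel(P(0),.12,stop_force=8); pr(("down",r_))
if r_: raise SystemExit
env.grip(.0,20); pr("gripped")
if not .05<env.get_state()["opening"]<.07: raise SystemExit
for f in np.linspace(0,2.95,13)[1:]:
    if env.movel(P(f),.08,stop_force=25): pr(("STOP",f)); break
    if abs(f-1.47)<.2: pr(f)
pr("end")
im,d=camera("top"); cv2.imwrite("pics/top5.png",im); cv2.imwrite("pics/crop5.png",cv2.resize(im[110:220,190:300],(550,550),interpolation=cv2.INTER_CUBIC))
E
```

```text
above 25.68 [0.546 0.251 0.23 ] [ 0.207 -0.363 -0.02 ] 0.0848
('down', False) 26.93 [0.547 0.251 0.098] [ 0.53  -0.129  0.451] 0.0846
gripped 27.28 [0.547 0.252 0.098] [-1.472  1.84   5.423] 0.0592
1.475 29.23 [0.597 0.244 0.155] [-3.697  5.215  2.716] 0.0596
end 31.18 [0.664 0.232 0.11 ] [9.197 3.364 4.789] 0.0596
```

View pics/crop5.png

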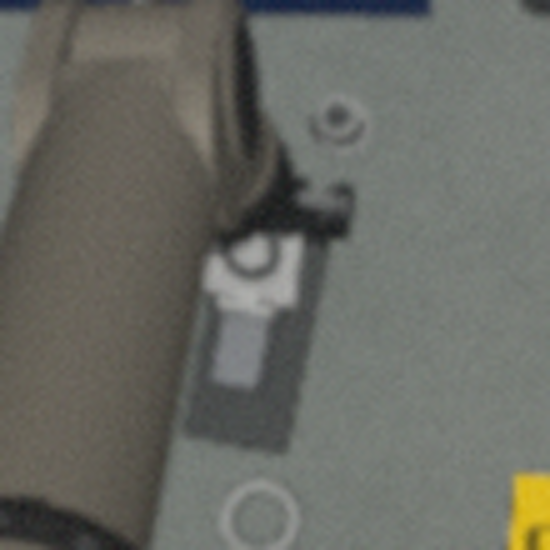

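The crop shows the plate turned over, boss up at (250,255), still held by the fingers, with the bare block nearer the robot. I'll let go and retract.

```bash
python3 - <<'E'
from pl import *
env.movel(P(3.08),.05,stop_force=10); env.grip(.085,20); env.dwell(.2)
p=env.get_state()["tcp_pos"]; env.movel(p+np.array([0,0,.14]),.12); env.movel(p+np.array([-.1,.25,.17]),.25); env.dwell(.3)
im,d=camera("top"); cv2.imwrite("pics/top6.png",im); W=cloud("top",d)
for x in(-60,-30,25,35,50,65):
    u=proj("top",Hg+xs*x/1000)[0].round().astype(int); print(x,np.nanmedian(W[u[1]-1:u[1]+2,u[0]-1:u[0]+2,2])*1000)
z=np.load("fr.npz");O=z["O"];H=((W-O)@z["ez"])*1000;X=((W-O)@z["ex"])*1000;Y=((W-O)@z["ey"])*1000
k=(abs(Y-30)<20)&(abs(X)<60)&(H>65)&(H<105); print("bar",k.sum(),np.median(X[k]),np.median(H[k])); k=(abs(Y+35)<7)&(abs(X)<7); print("button",np.nanmedian(H[k])-45)
s=env.get_state(); print(s["time"],s["force"],s["opening"])
cv2.imwrite("pics/crop6.png",cv2.resize(im[110:220,190:420],(800,383),interpolation=cv2.INTER_CUBIC))
E
```

```text
-60 6.331919428055055
-30 44.58062661282079
25 53.31050691860088
35 54.68674842806289
50 54.11999053436532
65 51.79145586454573
bar 56 20.241809393675993 92.80187419959188
button 13.511738752364657
35.0167 [ 0.783 -0.066 -0.141] 0.08525467252426412
```

View pics/crop6.png

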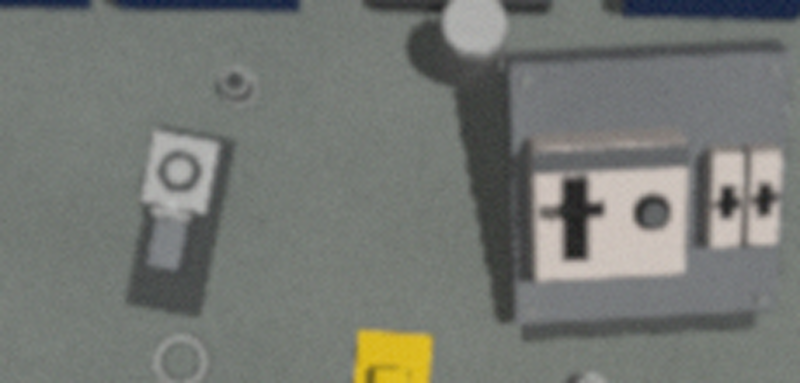

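The plate lies flat with its boss up (180,172), the lever is up (572,212), the button is out, and nothing else has moved. Handing in.

```bash
python3 -c "
from cell import job
print(job.job_done())"
```

```text
the job is handed in; nothing more can be done
None
```

I handed the job in at about 35 s: button pressed and lever dropped, lever lifted back and caught on the second try (the fingertip slipped on the bar the first time), plate flat with its boss up; the last picture showed nothing else moved, but no verdict came back.

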